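# Swing back and lock the belt tensioner of a bench dough machine

### The arm

A 7-joint arm with a two-finger parallel gripper is mounted at the origin on the work surface. World frame = base frame: x ahead of the robot, y to its left, z up, the work surface at z = 0. Lengths are in m, angles in rad, forces in N, time in s.
With the tool pointing down it reaches from about 0.425 to 0.875 m from the base axis. Payload 8.4 kg.
Tool frame: the origin (TCP) lies midway between the tips of the shut fingers; the grasp point (between the pads) lies 19 mm behind it; z points along the fingers, y is the direction in which the jaws open and shut (so a half turn about z gives the same grasp; the last joint's range is limited). The gripper opens to 85 mm and grips with 20 to 120 N. Pads are 22 mm wide; open, the fingers measure 114 mm over their backs; the gripper's body (76 mm by 85 mm) begins 54 mm behind the grasp point. The pads swing forward as they close: fully open they stand 13 mm farther back than shut.
Start: joints at [-1.241, 0.333, 0.04, 1.465, -0.013, 1.343, -0.059], TCP at [0.27, 0.591, 0.231] pointing down, gripper open.
Joint ranges: [-2.58, 2.58], [-0.38, 2.09], [-1.3, 1.39], [0.25, 2.4], [-1.5, 4.64], [0.08, 2.09], [-2.65, 2.65]. Speed limits (rad/s): [2.22, 2.22, 2.79, 2.79, 3.14, 3.14, 3.14].

### API

Orientations are given as a unit quaternion [w, x, y, z].
In Python, from workcell import r, viewer, spotter gives the robot as it stands. The module is installed in compiled form; this text tells all that it offers. Calls block until the motion is done:
- r.goto(position, orientation): joint-space move of the TCP to a pose.
- r.move_linear(position, feed=0.15, frame=None): straight line of the TCP; frame=None keeps the orientation; feed is the mean speed in m/s.
- r.movej(angles): joint-space move.
- r.set_gripper(opening): opening from 0.0 (shut) to 1.0 (fully open); the grip force is fixed at half the most; returns when the fingers have stopped.
- r.pause(seconds).
- r.inverse_kinematics(position, orientation): joint angles nearest the present ones, or None.
- r.state(): the state.
- viewer.capture(name): name is "scene" or "top" or "wrist"; returns a dict with "image" (400x640x3 uint8, red, green, blue), "range_z" (400x640 float32, m along the optical axis (not along the pixel's ray), 0 where there is no reading), "fx", "fy", "cx", "cy" (pixels), "k1" (the pictures are not rectified: a ray, as slopes to the right and down, at radius r is drawn at 1 + k1 r^2 times it, then the intrinsics apply), "rvec" (rotation vector, rad) and "tvec" (3), from world to camera coordinates, as OpenCV has them; the wrist camera has in their place "mount" (4x4, takes a point from camera to tool coordinates, whose origin is the TCP and whose axes are the flange's). Camera axes: x right, y down, z forward; pixel columns grow to the right and rows downward; lengths in m; the calibration is good to about 2 mm. A picture is of the moment at which its call begins: read the wrist's pose just before it.
A pose or a line that the arm cannot do raises r.Unreachable and nothing moves.
- r.finish_job(): hands the job in, once; it reports no verdict.
Trained networks look in the newest picture that a camera, given by its name, has taken for a name from the list of things; names that differ only in an ending like _2 or _b are one class to them, and where a whole thing is asked for, a point or a joint stands for the part that bears it (a point fixed in the world has none). Each returns a list of dicts, best first, with "conf" (0 to 1); they miss things now and then, are a little off and sometimes report something else, mostly with a low value. They report only what shows in the picture. A call takes as long as a camera call.
- spotter.spot_in(camera, thing): "xy" ([column, row] in pixels, amid what is visible of it).
- spotter.outline_of(camera, thing): "pixels" (400x640 bool, what is visible of it) and "xy" ([column, row] in pixels, amid what is visible of it).
The state is a dict: "clock": time; "qpos": joint angles; "qvel": joint speeds; "tau": joint torques, N m; "ee_pos": TCP position; "ee_rot": TCP orientation; "ft_force": force on the tool from outside, world axes, zero at the start; "ft_torque": the same for the moment, N m; "width": opening from 0.0 (shut) to 1.0 (fully open).
Only numpy, scipy, OpenCV 4.12 (cv2) and the standard library are available. Lean on these libraries where they do the work, as an engineer would, in place of code of your own. Each camera call takes 0.05 s, during which the arm holds its last target.

### The job

The drive belt of the dough machine is off and a new one is to go on: drop the orange-handled lock pin from its holder through the brass bush of the sprung tensioner arm and, with it, push the arm steadily against its spring until the pointer stands in the green band of the scale, short of the red. Feel for the lock hole under the arm there, press the pin fully home so that it holds the arm back, and let go. Use no force on the pin beyond a firm hand push, do not let the arm fly back, and leave the other things on the counter alone.

Things in the scene. Friction and masses are not known exactly. Their poses are not given: they have to be found in the camera images.
- machine: Bench dough machine, cover and belt off, fixed: aluminium casing 420 x 340 mm, grey deck 80 mm above the counter. Origin on the counter straight below the tensioner arm's vertical pivot; z up, casing x = -220 to +200, y = -170 to +170 mm; -x is the front with the scale. Behind the pivot: two pulleys, tops 140 mm up. More than 50 N between the pin and the machine or its arm counts as forcing it.
- tensioner (a joint): Reading of the arm's red pointer on the scale, rad: 0 at rest on its stop, growing as the bush swings towards machine +y (clockwise from above). At reading q the bush centre is at x = -150 cos(q - 0.34), y = 150 sin(q - 0.34) mm in the machine's frame. Green band 0.24 to 0.44, red zone from 0.50 (past 0.52 is too far), end of travel 0.62. Over 2.5 rad/s back is flying back.
- green_mid (a point): Middle of the green band on the white scale (reading 0.34 rad), 194 mm from the pivot. The slotted strip may be bolted up to 0.08 rad (12 mm) to either side: its middle hole then lies at a reading of 0.26 to 0.42, the only one in the green band and the right one; the other two are wrong. Its true place is not measured: see it or feel for it with the pin.
- strip_mid (a point): Middle of the steel hole strip's travel, on its top face (94 mm above the counter), at the bush's place for a reading of 0.34 rad. The strip lies on the deck under the arm, 44 mm (machine x) by 170 mm (y), 14 mm thick; three lock holes, 12 mm wide, down to the deck, lie under the bush's path, 0.21 rad (31 mm of path) apart. This point does not follow the strip's adjustment.
- bush (a point): Centre of the top rim of the brass lock bush on the free end of the blue sprung arm, 122 mm above the counter: a 34 mm square block 25 mm high, with a vertical through hole 11 mm wide; its underside is 3 mm above the hole strip. The arm's spring pushes it back towards reading 0: about 2.5 N at the bush at rest, 6 N at 0.34, 7 N at 0.45.
- lock_pin: Lock pin, 70 g, loose, at first standing upright in the holder. Origin at the centre of its tip, z along it towards the handle: shank 10 mm thick and 40 mm long, its lowest 4 mm tapered to 6 mm; then a steel collar 26 mm wide, 4 mm thick; then a round orange handle 22 mm wide and 36 mm high (44 to 80 mm from the tip), to be gripped near 64 mm from the tip. Oiled steel, friction about 0.2.
- pin_collar (a point): Centre of the underside of the pin's collar, 40 mm above its tip. With the pin home it rests on the bush's top rim, and the tip stands 12 mm deep in a lock hole.
- pin_tip (a point): Centre of the pin's tip.
- holder: Black plastic holder block 70 x 60 x 55 mm, fixed, origin at the centre of its underside; the pin stands in the middle in a 12 mm hole, 44 mm deep, its collar on the block's top. It stands to the left or the right of the machine.
- tin: Bystander: round grease tin, 66 mm wide, 64 mm high, on the other side of the machine; origin at the centre of its underside.
- wrench: Bystander: steel wrench 170 mm long, lying left of the machine.
- knife: Bystander: bread knife with black handle, about 390 mm long, lying on the left.
- loaf: Bystander: dark loaf, about 180 x 120 x 70 mm, on a round bamboo board right of the machine; origin at the centre of its underside.

How it is judged:
On the way, in this order (a step that is already met when the one before it is completed fails the run):
1. the pin is in the arm's bush (horizontal distance between pin_tip and bush below 0.005 m and z of pin_tip in the frame of bush below -0.008 m), for 0.1 s.
2. with the pin in its bush the arm is pushed over until the pointer reads in the green band (value of joint tensioner between 0.24 and 0.44 rad and horizontal distance between pin_tip and bush below 0.008 m and z of pin_tip in the frame of bush below -0.008 m), for 0.2 s.
At the end, for the whole second after the job is handed in: The pin stands fully home (its collar within 4 mm of the bush's rim, upright within 0.15 rad) through the bush and the lock hole in the green band, so that the released arm stays still with its pointer in the green band (0.24 to 0.44 rad); gripper clear (value of joint tensioner between 0.24 and 0.44 rad and distance between pin_collar and bush below 0.004 m and angle between lock_pin's own z axis and vertical below 0.15 rad and velocity of joint tensioner between -0.05 and 0.05 rad/s and linear speed of lock_pin below 0.02 m/s); the robot touches nothing.
It fails at once if the pin is forced: more than 50 N between it and the machine (contact force between lock_pin and machine above 50 N).
It fails at once if the arm is pushed on into the red zone (past 0.52 rad) (value of joint tensioner above 0.52 rad).
It fails at once if the arm flies back (faster than 2.5 rad/s) (velocity of joint tensioner below -2.5 rad/s).
It fails at once if a bystander (tin, wrench, knife or loaf) is moved more than 20 mm (distance of any of tin, wrench, knife, loaf from where it was at the start of the episode above 0.02 m).
It also fails if it takes over 64 s, if anything falls off the work surface, if the arm or the gripper's body presses on something with over 40 N, if the wrist force passes 120 N, or if a joint passes its speed limit or range.

## Working session

There is one attempt and no reset: what is moved stays moved. The work goes in short steps, each a Python script; the robot and the scene stay as the last script left them, time stands still between calls to the robot, and variables do not carry over. Pictures are saved under pics/ and viewed, and the job is handed in when it is done.

```bash
mkdir -p pics; ls; cat > h.py <<'E'
import numpy as np, cv2
from workcell import r, viewer, spotter
def cap(cam,name):
    c=viewer.capture(cam); cv2.imwrite('pics/'+name+'.png',c['image'][:,:,::-1]); return c
def pose_cam(c):  # returns R,t camera->world
    R,_=cv2.Rodrigues(np.array(c['rvec'],float)); t=np.array(c['tvec'],float).ravel()
    return R.T,-R.T@t
def ray(c,u,v):
    x=(u-c['cx'])/c['fx']; y=(v-c['cy'])/c['fy']
    rd=np.hypot(x,y); s=1.0
    for _ in range(20):
        s=1+c['k1']*(rd/s)**2
    return np.array([x/s,y/s,1.0])
def px2w(c,u,v,z=None,RT=None):
    R,t=RT if RT is not None else pose_cam(c); d=ray(c,u,v)
    if z is None:
        k=c['range_z'][int(round(v)),int(round(u))]
    else:
        k=(z-t[2])/(R@d)[2]
    return t+R@(d*k)
def q2R(q):
    w,x,y,z=q
    from scipy.spatial.transform import Rotation as Ro
    return Ro.from_quat([x,y,z,w]).as_matrix()
def wristRT(c,s):
    R=q2R(s['ee_rot']); M=np.array(c['mount']); return R@M[:3,:3], R@M[:3,3]+np.array(s['ee_pos'])
def w2px(c,p,RT=None):
    R,t=RT if RT is not None else pose_cam(c)
    q=R.T@(np.array(p)-t); x,y=q[0]/q[2],q[1]/q[2]; s=1+c['k1']*(x*x+y*y)
    return c['fx']*x*s+c['cx'],c['fy']*y*s+c['cy']
E
python3 - <<'E'
from h import *
print(r.state())
for n in ['scene','top','wrist']:
    s=r.state(); c=cap(n,n+'0')
    for th in ['machine','bush','green_mid','lock_pin','holder','tin','tensioner','loaf']:
        o=spotter.spot_in(n,th)
        for d in o[:2]:
            u,v=d['xy']; RT=wristRT(c,s) if n=='wrist' else None
            print(n,th,round(d['conf'],2),np.round([u,v]),np.round(px2w(c,u,v,RT=RT),3))
E
```

```text
pics
{'clock': 0.0, 'qpos': array([-1.24119411,  0.33391211,  0.03984495,  1.46626703, -0.01339642,
        1.34332327, -0.05850805]), 'qvel': array([-3.59272894e-05, -3.25850738e-04, -1.77923792e-03, -1.39406315e-03,
        9.71729967e-04,  8.25975502e-04, -1.71425598e-03]), 'tau': array([ 5.09204274e-04, -6.58523870e+01,  1.36584822e+00, -4.05582905e+01,
        1.67534547e-02,  1.21338665e-02, -2.02363088e-05]), 'ee_pos': array([0.27007685, 0.59072519, 0.23042217]), 'ee_rot': array([-1.22965124e-04,  2.12760823e-01,  9.77103964e-01, -8.12812311e-04]), 'ft_force': array([ 0.73035146,  0.22883997, -0.11669799]), 'ft_torque': array([ 0.01304166, -0.04263529,  0.07762223]), 'width': 1.0005794056098363}
scene machine 0.65 [284. 242.] [0.776 0.004 0.081]
scene bush 0.91 [288. 220.] [ 0.726 -0.001  0.127]
scene bush 0.6 [459. 248.] [0.576 0.512 0.012]
scene green_mid 0.87 [283. 243.] [0.78  0.001 0.077]
scene green_mid 0.68 [172. 209.] [ 0.699 -0.416  0.076]
scene holder 0.91 [417. 221.] [0.498 0.372 0.038]
scene tin 0.88 [234. 186.] [ 0.478 -0.294  0.059]
scene tensioner 0.91 [287. 217.] [ 0.722 -0.003  0.132]
scene loaf 0.64 [172. 208.] [ 0.693 -0.418  0.076]
top machine 0.75 [344. 172.] [ 0.671 -0.021  0.106]
top bush 0.68 [345. 167.] [ 0.684 -0.023  0.129]
top green_mid 0.21 [201. 212.] [0.537 0.496 0.012]
top lock_pin 0.5 [233. 231.] [0.461 0.361 0.101]
top holder 0.72 [238. 236.] [0.449 0.35  0.058]
top tin 0.77 [420. 234.] [ 0.46  -0.288  0.068]
top tin 0.71 [232. 232.] [0.461 0.367 0.089]
top tensioner 0.79 [346. 166.] [ 0.686 -0.025  0.132]
top loaf 0.68 [459. 181.] [ 0.648 -0.427  0.084]
top loaf 0.2 [421. 232.] [ 0.471 -0.295  0.062]
wrist holder 0.83 [232. 340.] [0.437 0.387 0.018]
wrist loaf 0.33 [233. 342.] [0.439 0.388 0.02 ]
```

View pics/scene0.png

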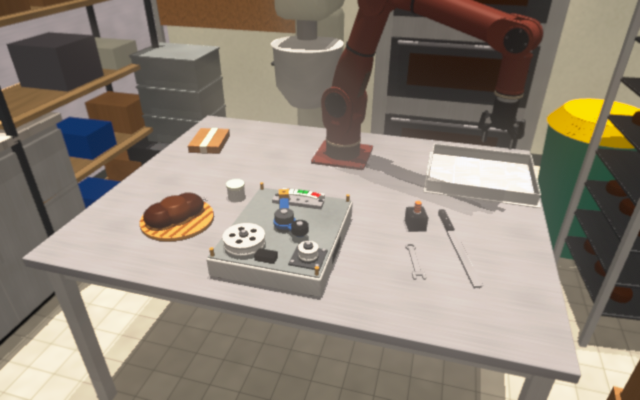

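View pics/top0.png

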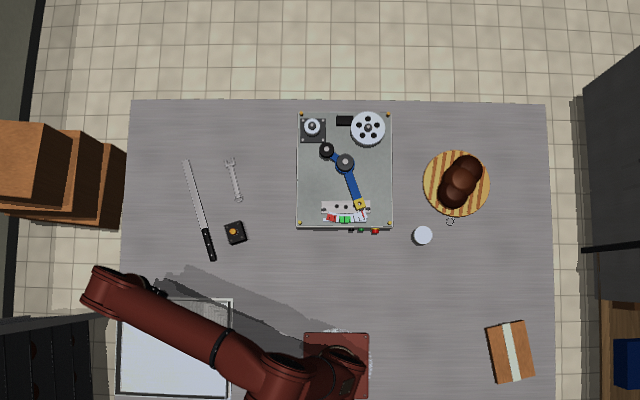

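View pics/wrist0.png

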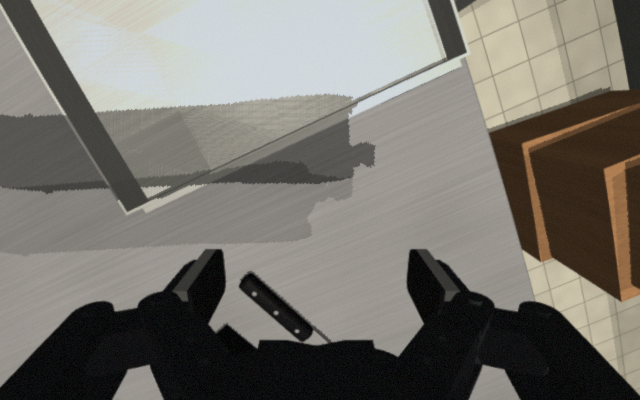

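```bash
python3 - <<'E'
from h import *
c=cap('wrist','w1'); print(np.round(c['mount'],3),c['fx'],c['cx'],c['cy'],c['k1'])
c=cap('top','t1'); print(pose_cam(c)[1],c['fx'])
im=c['image'][95:255,180:400][:,:,::-1]; cv2.imwrite('pics/t1c.png',cv2.resize(im,None,fx=3.6,fy=3.6,interpolation=cv2.INTER_CUBIC)[:600])
for n,u,v,z in [('pin',233,231,.095),('pivot',345,162,.13),('bush',360,204,.122),('c1',301,114,.08),('c2',389,114,.08),('c3',300,223,.08),('c4',389,223,.08)]:
    print(n,np.round(px2w(c,u,v,z),4),np.round(px2w(c,u,v),3))
E
```

```text
[[-0.001 -0.961 -0.276  0.07 ]
 [ 1.    -0.001  0.     0.   ]
 [-0.001 -0.276  0.961 -0.142]
 [ 0.     0.     0.     1.   ]] 309.91565178019033 315.7223410801868 198.60385178038067 -0.0444158144100235
[0.31744962 0.03749963 1.87850337] 520.0066590664156
pin [0.4625 0.3611 0.095 ] [0.463 0.361 0.094]
pivot [ 0.7019 -0.0227  0.13  ] [ 0.699 -0.022  0.144]
bush [ 0.558  -0.0751  0.122 ] [ 0.561 -0.077  0.097]
c1 [0.8876 0.1344 0.08  ] [0.881 0.133 0.102]
c2 [ 0.8915 -0.1818  0.08  ] [ 0.886 -0.18   0.097]
c3 [0.4947 0.1305 0.08  ] [0.492 0.129 0.107]
c4 [ 0.4982 -0.1789  0.08  ] [ 0.496 -0.176  0.103]
```

View pics/t1c.png

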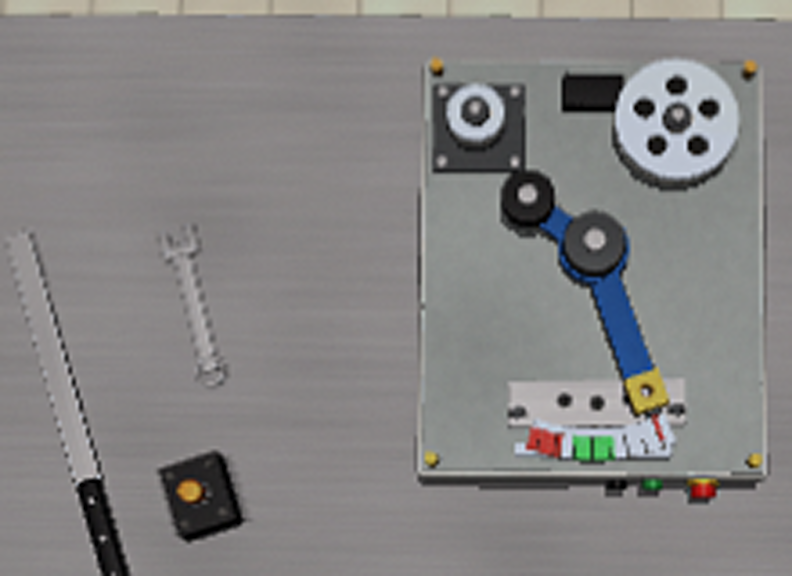

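```bash
python3 - <<'E'
from h import *
Q=[0,0,1,0]
for p in [(0.4625,.361,.20),(.4625,.361,.06),(.53,-.02,.22),(.558,-.075,.127),(.55,-.02,.127)]:
    print(p,r.inverse_kinematics(p,Q))
r.goto((0.4625,.361,.20),Q)
s=r.state(); c=cap('wrist','w2'); RT=wristRT(c,s); print(s['ee_pos'],s['clock'])
for d in spotter.outline_of('wrist','lock_pin')[:2]: 
    print(d['conf'],d['xy'],px2w(c,*d['xy'],z=.095,RT=RT))
E
```

```text
(0.4625, 0.361, 0.2) [-0.84777505  0.2228457   0.12756249  1.67296879 -0.02965455  1.24766258
  0.85688132]
(0.4625, 0.361, 0.06) [-0.8337734   0.3544761   0.11399913  1.81382218 -0.04769018  0.97593704
  0.87072937]
(0.53, -0.02, 0.22) [-0.67533939  0.0963005   0.67838429  1.79940692 -0.06326289  1.26768697
  1.59047957]
(0.558, -0.075, 0.127) [-0.58962256  0.29041306  0.76044802  1.83862568 -0.22331256  1.0999648
  1.82294626]
(0.55, -0.02, 0.127) [-0.60816897  0.241217    0.64847921  1.86489436 -0.16357462  1.08862806
  1.67340678]
[0.46171849 0.36235361 0.20013274] 2.6083
```

View pics/w2.png

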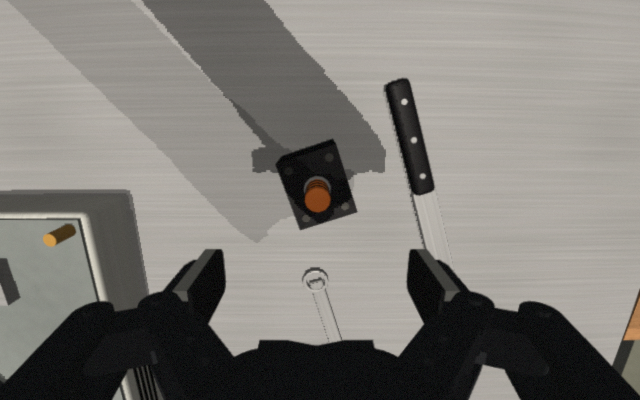

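```bash
python3 - <<'E'
from h import *
s=r.state(); c=cap('wrist','w3'); RT=wristRT(c,s)
im=c['image'].astype(int); m=(im[...,0]>110)&(im[...,0]>im[...,2]+60); m[:,:250]=0;m[:,400:]=0
vs,us=np.nonzero(m); P=np.array([px2w(c,u,v,RT=RT) for u,v in zip(us,vs)])
print(len(P),np.percentile(P[:,2],[5,50,95]))
t=P[P[:,2]>np.percentile(P[:,2],80)-.006]; 
t=P[P[:,2]>.087]; print(len(t),t.mean(0),t.min(0),t.max(0),(t.min(0)+t.max(0))/2)
crop=c['image'][130:240,260:370][:,:,::-1]; cv2.imwrite('pics/w3c.png',cv2.resize(crop,None,fx=5,fy=5))
E
```

```text
444 [0.0932751  0.09435899 0.09548466]
444 [0.46339256 0.363897   0.09603791] [0.39169099 0.35401807 0.09225552] [0.47397112 0.37406311 0.34211223] [0.43283105 0.36404059 0.21718387]
```

View pics/w3c.png

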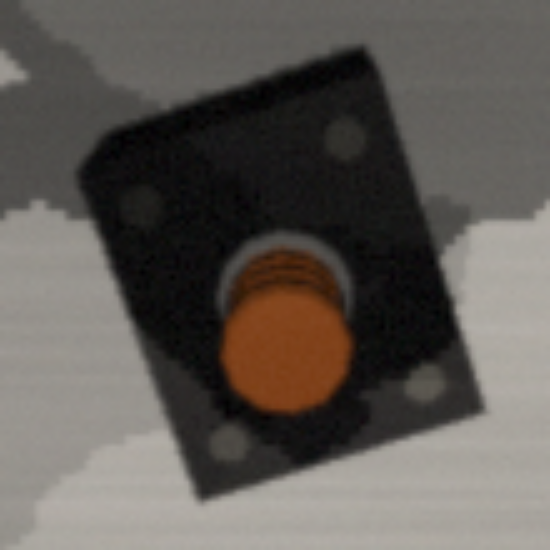

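```bash
python3 - <<'E'
from h import *
Q=[0,0,1,0]
print(r.state()['ee_pos'])
r.goto((0.555,-.04,.227),Q); r.pause(.3)
s=r.state(); c=cap('wrist','w4'); RT=wristRT(c,s); print(s['ee_pos'],s['clock'])
for n in ['bush','machine']:
  for d in spotter.spot_in('wrist',n)[:2]: print(n,d['conf'],d['xy'],px2w(c,*d['xy'],z=.122,RT=RT))
np.save('w4.npy',np.hstack([RT[0],RT[1][:,None]])); np.save('w4r.npy',c['range_z'])
crop=c['image'][120:320,200:460][:,:,::-1]; cv2.imwrite('pics/w4c.png',cv2.resize(crop,None,fx=3,fy=3,interpolation=cv2.INTER_CUBIC))
E
```

```text
[0.46164753 0.36249321 0.20004318]
[ 0.55506345 -0.03938017  0.22690887] 4.5833
bush 0.75 [306.6, 267.1] [ 0.61948786 -0.04721039  0.122     ]
machine 0.82 [328.1, 205.9] [ 0.56258072 -0.02876627  0.122     ]
```

View pics/w4c.png

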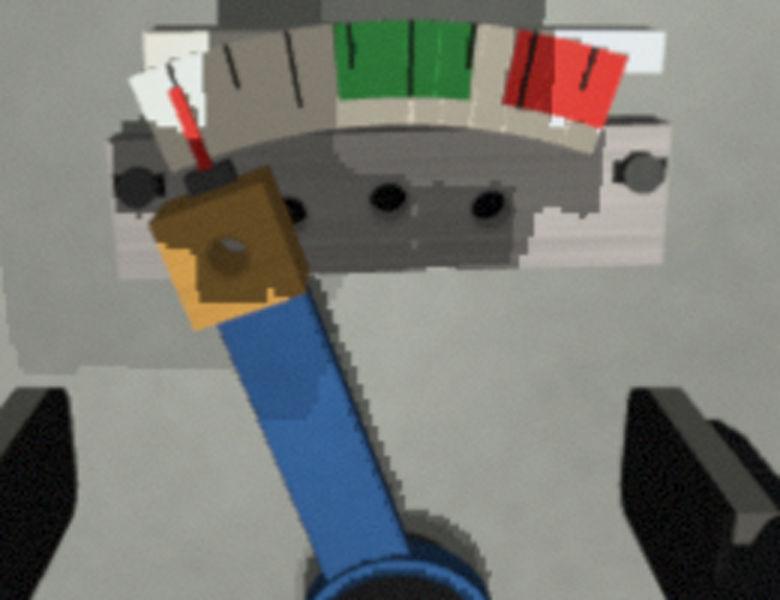

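View pics/w4.png

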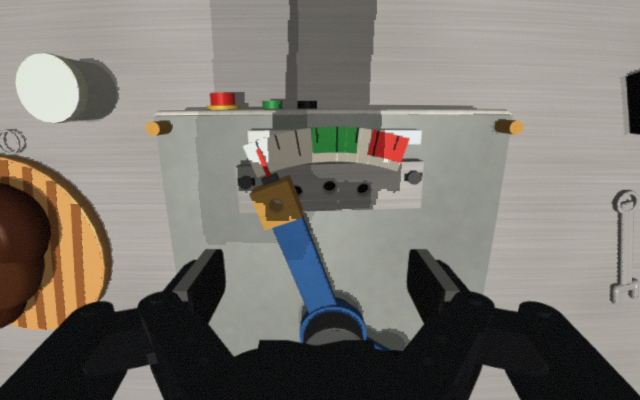

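```bash
python3 - <<'E'
from h import *
c=viewer.capture('wrist'); M=np.load('w4.npy'); RT=(M[:,:3],M[:,3])
f=lambda x,y,z: px2w(c,200+x/3-.33,120+y/3-.33,z=z,RT=RT)
b=f(229,255,.122); h1=f(293,208,.094); h2=f(388,197,.094); h3=f(488,205,.094)
g=f(411,97,.094)
print('bush',b,'holes',h1,h2,h3,'spacing',np.linalg.norm(h3-h2),np.linalg.norm(h1-h2))
for n,(x,y) in {'block':[229,255-30],'strip':(480,240),'scale':(400,110),'deck':(560,330)}.items():
    print(n,px2w(c,200+x/3,120+y/3,RT=RT))
# top
# deck corners of machine from w4: front edge left/right at z=.08
for u,v in [(158,112),(508,112)]: print('front',px2w(c,u,v,z=.08,RT=RT))
for x in (411,410): print('greenmid in',f(410,97,.085),'out',f(411,20,.085))
print('strip ends',f(112,205,.094),f(667,198,.094))
E
```

```text
bush [ 0.56148779 -0.07224018  0.122     ] holes [ 0.55514052 -0.05590061  0.094     ] [ 0.55170485 -0.02696099  0.094     ] [0.55421594 0.00358761 0.094     ] spacing 0.030651625184728203 0.02914284519633813
block [ 0.55343631 -0.0718184   0.12085247]
strip [0.56601921 0.00207874 0.09275364]
scale [ 0.52496997 -0.02360791  0.09752276]
deck [0.6012213  0.03211269 0.07969136]
front [ 0.48618677 -0.18267312  0.08      ]
front [0.48579851 0.137205   0.08      ]
greenmid in [ 0.52252272 -0.02019892  0.085     ] out [ 0.49953436 -0.02029146  0.085     ]
greenmid in [ 0.52252272 -0.02019892  0.085     ] out [ 0.49953436 -0.02029146  0.085     ]
strip ends [ 0.5541451  -0.11123034  0.094     ] [0.55199221 0.05841902 0.094     ]
```

```bash
cat >> h.py <<'E'
Q=[0,0,1,0]
def st(tag=''):
    s=r.state(); print(tag,'t%.2f'%s['clock'],np.round(s['ee_pos'],4),'F',np.round(s['ft_force'],1),'T',np.round(s['ft_torque'],2),'w%.3f'%s['width'],'q',np.round(s['ee_rot'],3)); return s
def lin(p,feed=.1,tag=''):
    r.move_linear(np.array(p,float),feed=feed); return st(tag)
E
python3 - <<'E'
from h import *
r.goto((.4635,.3637,.16),Q); s=st('above')
P=np.array([.4635,.3637,.16])
off=P-s['ee_pos']; print(off)
P[2]=.063; s=lin(P,.12,'down')
r.pause(.2); s=st()
cap('wrist','w5'); 
E
```

```text
above t6.33 [0.4647 0.3623 0.1603] F [ 0.4  0.6 -0.4] T [-0.02 -0.03 -0.02] w1.004 q [ 0.     0.001  1.    -0.   ]
[-0.00116619  0.00141573 -0.0002845 ]
down t7.29 [0.464  0.364  0.0638] F [ 0.4 -0.7 -0.9] T [-0.   -0.01  0.01] w0.994 q [0. 0. 1. 0.]
 t7.49 [0.4639 0.364  0.0638] F [ 0.7 -0.1  0.2] T [ 0.01  0.   -0.03] w0.999 q [0. 0. 1. 0.]
```

View pics/w5.png

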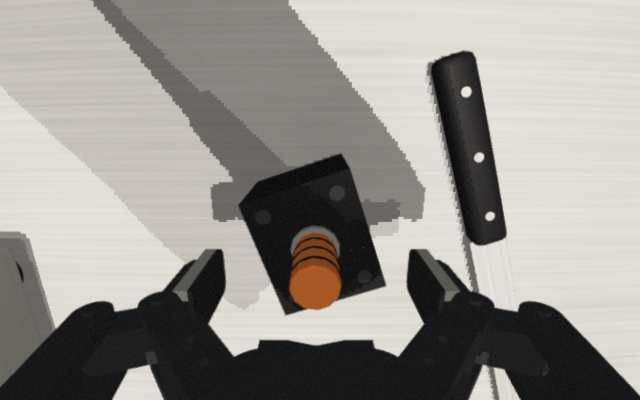

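```bash
python3 - <<'E'
from h import *
r.set_gripper(0.0); s=st('closed')
p=s['ee_pos'].copy()
for z in (.09,.125,.20):
    p[2]=z; s=lin(p,.1,'up')
c=cap('wrist','w6')
E
```

```text
closed t8.15 [0.4636 0.3638 0.0632] F [ 0.1 -0.4  1. ] T [-0.03  0.01 -0.07] w0.240 q [0. 0. 1. 0.]
up t8.57 [0.4637 0.3638 0.0901] F [ 0.4  0.6 -0.6] T [-0.01  0.04  0.02] w0.245 q [0. 0. 1. 0.]
up t9.07 [0.4635 0.3638 0.1248] F [-0.5 -0.5 -1.4] T [-0.    0.02  0.02] w0.243 q [-0. -0.  1. -0.]
up t9.97 [0.4633 0.3636 0.1992] F [-0.1  0.4 -1.2] T [-0.05 -0.06  0.01] w0.239 q [-0. -0.  1. -0.]
```

View pics/w6.png

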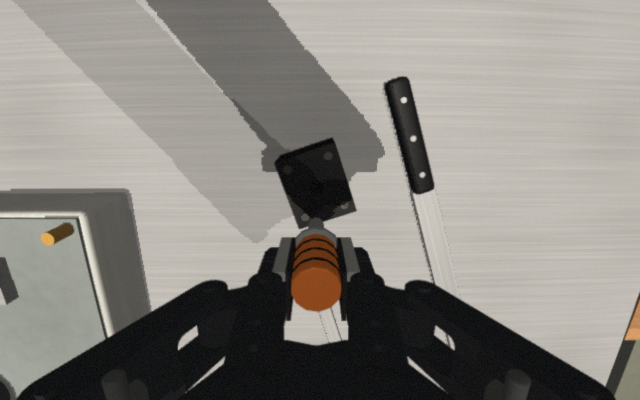

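```bash
python3 - <<'E'
from h import *
r.goto((.5615,-.0722,.205),Q); s=st('above')
lin((.5615,-.0722,.180),.1,'low'); r.pause(.2); s=st()
c=cap('wrist','w7'); crop=c['image'][120:320,200:460][:,:,::-1]; cv2.imwrite('pics/w7c.png',cv2.resize(crop,None,fx=3,fy=3,interpolation=cv2.INTER_CUBIC))
E
```

```text
above t11.66 [ 0.5617 -0.0706  0.2048] F [ 0.8 -0.3 -0.9] T [-0.04 -0.02  0.01] w0.239 q [-0.    -0.001  1.     0.   ]
low t12.06 [ 0.5613 -0.0717  0.1797] F [-0.1 -0.4  0.3] T [-0.02 -0.06 -0.02] w0.238 q [-0.001 -0.     1.    -0.   ]
 t12.26 [ 0.5619 -0.0722  0.1806] F [ 0.7  0.5 -0.5] T [-0.03 -0.01  0.03] w0.240 q [ 0. -0.  1.  0.]
```

View pics/w7c.png

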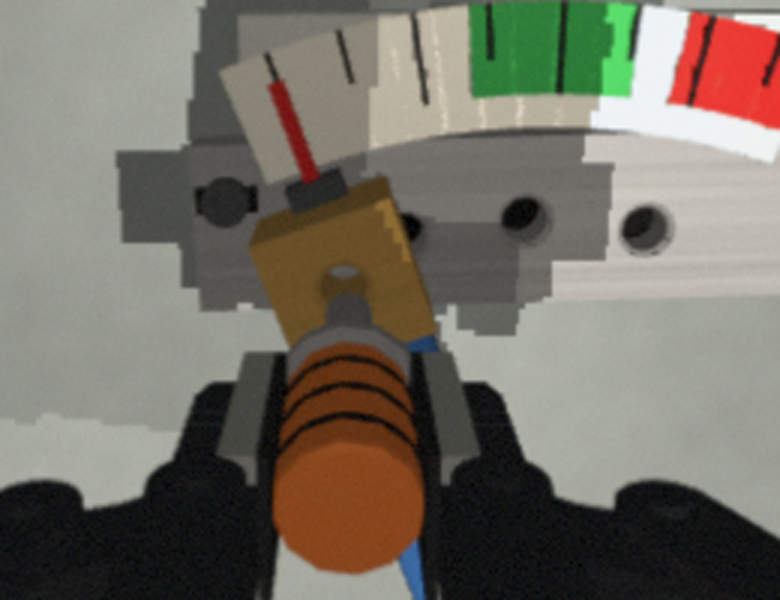

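```bash
python3 - <<'E'
from h import *
s=st(); c=viewer.capture('wrist'); RT=wristRT(c,s)
f=lambda x,y,z: px2w(c,200+x/3-.33,120+y/3-.33,z=z,RT=RT)
print('top edge',f(344,264,.122),'left',f(322,284,.122),'right',f(367,284,.122))
t=s['ee_pos']
for z in (.132,.136):
  p=w2px(c,[t[0],t[1],z],RT); print('pin ax at',z,[(p[0]-200)*3,(p[1]-120)*3])
p=w2px(c,[.5615,-.0722,.122],RT);print([(p[0]-200)*3,(p[1]-120)*3])
for n,e in {'block far-left':(250,243),'right':(387,196)}.items(): print(n,f(*e,.122))
print('holes',f(524,217,.094),f(646,228,.094))
E
```

```text
t12.31 [ 0.5618 -0.0722  0.1806] F [-0.2  0.3 -1.3] T [ 0.01 -0.03  0.02] w0.240 q [ 0. -0.  1.  0.]
top edge [ 0.55614597 -0.07288192  0.122     ] left [ 0.56092305 -0.07790663  0.122     ] right [ 0.56093839 -0.0676527   0.122     ]
pin ax at 0.132 [np.float64(346.06545557984475), np.float64(301.91523441954007)]
pin ax at 0.136 [np.float64(346.0615102485968), np.float64(308.3838879027828)]
[np.float64(346.0580314609705), np.float64(285.370397169346)]
block far-left [ 0.55115705 -0.09402173  0.122     ]
right [ 0.54033372 -0.06330914  0.122     ]
holes [ 0.55263819 -0.02711781  0.094     ] [0.55558564 0.00445268 0.094     ]
```

```bash
python3 - <<'E'
from h import *
for z in (.175,.171,.168,.165,.162,.159,.156):
    s=lin((.5617,-.0728,z),.04,'d')
    if s['ft_force'][2]>8: break
E
```

```text
d t12.63 [ 0.5614 -0.0728  0.1746] F [-0.5 -0.2 -0.8] T [-0.04 -0.02 -0.  ] w0.239 q [-0.  0.  1. -0.]
d t12.88 [ 0.5615 -0.0728  0.1707] F [ 0.1 -0.6 -0.8] T [ 0.02  0.   -0.07] w0.238 q [-0.  0.  1. -0.]
d t13.13 [ 0.5616 -0.0728  0.1678] F [-0.5  0.6 -0.9] T [ 0.06  0.   -0.02] w0.240 q [-0. -0.  1. -0.]
d t13.38 [ 0.5616 -0.0728  0.1648] F [ 0.8 -0.2 -0.2] T [-0.01  0.08  0.03] w0.240 q [-0. -0.  1. -0.]
d t13.63 [ 0.5616 -0.0728  0.1618] F [ 0.5  0.6 -1.2] T [ 0.01 -0.04  0.05] w0.242 q [-0.  0.  1. -0.]
d t13.88 [ 0.5615 -0.0728  0.1587] F [0.1 0.3 0.2] T [ 0.05 -0.03 -0.01] w0.239 q [-0.  0.  1. -0.]
d t14.13 [ 0.5616 -0.0728  0.1558] F [-0.2 -0.3 -1.2] T [ 0.04 -0.    0.02] w0.239 q [-0.  0.  1. -0.]
```

```bash
cat >> h.py <<'E'
O=np.array([.7031,-.0229])
def arc(q,z,dx=0,dy=0): return np.array([O[0]-.15*np.cos(q-.34)+dx,O[1]+.15*np.sin(q-.34)+dy,z])
E
python3 - <<'E'
from h import *
s=lin((.5617,-.0728,.149),.04,'d')
for q in np.arange(.03,.29,.03):
    s=lin(arc(q,.149),.04,'q%.2f'%q)
    if np.linalg.norm(s['ft_force'])>25: break
c=cap('wrist','w8'); crop=c['image'][120:320,200:460][:,:,::-1]; cv2.imwrite('pics/w8c.png',cv2.resize(crop,None,fx=3,fy=3,interpolation=cv2.INTER_CUBIC))
E
```

```text
d t14.46 [ 0.5615 -0.0728  0.1486] F [ 0.3 -0.9 -1.3] T [-0.01  0.    0.03] w0.241 q [-0.  0.  1. -0.]
q0.03 t14.72 [ 0.5602 -0.0688  0.1491] F [ 0.7 -2.7 -2.3] T [-0.69 -0.13  0.01] w0.236 q [ 0. -0.  1. -0.]
q0.06 t14.97 [ 0.5589 -0.0643  0.1491] F [-0.4 -3.7 -0.3] T [-0.82 -0.06  0.01] w0.238 q [ 0. -0.  1. -0.]
q0.09 t15.23 [ 0.5577 -0.0599  0.149 ] F [ 0.1 -3.3 -1. ] T [-0.84 -0.03  0.01] w0.239 q [-0. -0.  1.  0.]
q0.12 t15.49 [ 0.5567 -0.0557  0.149 ] F [-0.  -4.   0.4] T [-0.92 -0.   -0.02] w0.243 q [-0. -0.  1. -0.]
q0.15 t15.75 [ 0.5557 -0.0513  0.149 ] F [ 0.5 -4.1 -1. ] T [-1.07 -0.06  0.01] w0.239 q [-0. -0.  1. -0.]
q0.18 t16.01 [ 0.555  -0.0469  0.149 ] F [-0.1 -3.4  0.1] T [-1.09 -0.02 -0.03] w0.244 q [-0. -0.  1. -0.]
q0.21 t16.27 [ 0.5543 -0.0425  0.149 ] F [-0.  -3.8  0. ] T [-1.13  0.09 -0.06] w0.239 q [-0. -0.  1. -0.]
q0.24 t16.52 [ 0.5538 -0.0381  0.149 ] F [-0.3 -5.  -0.9] T [-1.2   0.08 -0.01] w0.240 q [-0. -0.  1. -0.]
q0.27 t16.78 [ 0.5534 -0.0336  0.149 ] F [-0.8 -5.   0.4] T [-1.3   0.14  0.07] w0.240 q [-0. -0.  1. -0.]
```

View pics/w8c.png

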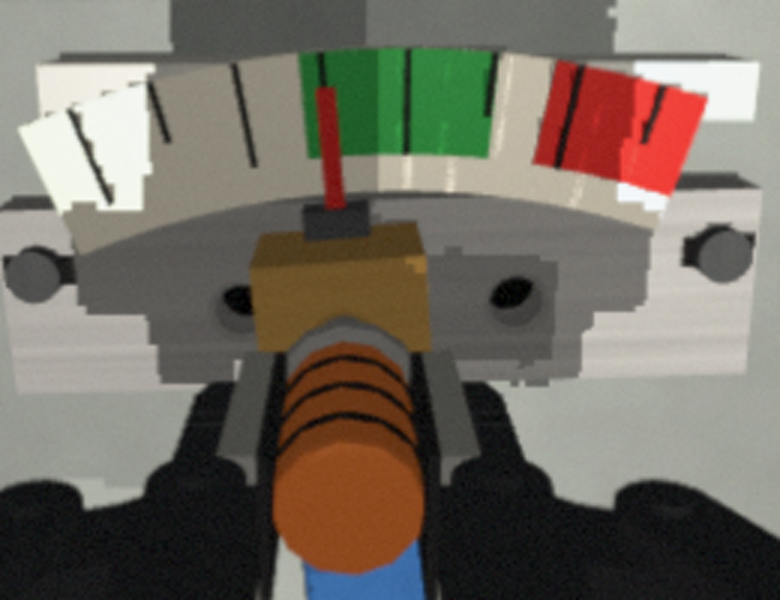

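```bash
python3 - <<'E'
from h import *
s=st(); c=viewer.capture('wrist'); RT=wristRT(c,s)
f=lambda x,y,z: px2w(c,200+x/3-.33,120+y/3-.33,z=z,RT=RT)
a,b=f(239,303,.094),f(514,297,.094); print(a,b,(a+b)/2, 'q', [0.34+np.arctan2(p[1]-O[1],O[0]-p[0]) for p in (a,b)])
# edges of holes rims (12mm)
print([f(x,y,.094)[1] for x,y in [(215,303),(490,297),(542,297)]])
E
```

```text
t16.83 [ 0.5534 -0.0337  0.149 ] F [-0.5 -4.1 -0.7] T [-1.36  0.1   0.  ] w0.237 q [-0.  0.  1. -0.]
[ 0.55568798 -0.05809683  0.094     ] [0.55435938 0.00382161 0.094     ] [ 0.55502368 -0.02713761  0.094     ] q [np.float64(0.10562306667845703), np.float64(0.5177562442744872)]
[np.float64(-0.06351198587154705), np.float64(-0.0015931625157853471), np.float64(0.01014784429088817)]
```

```bash
python3 - <<'E'
from h import *
lin(arc(.30,.149),.04); s=lin(arc(.315,.149),.04,'at')
for z in (.146,.143,.141,.139,.137,.135,.133):
    s=lin(arc(.315,z),.03,'z%.3f'%z)
    if s['ft_force'][2]>8: break
E
```

```text
t17.14 [ 0.5531 -0.0292  0.1489] F [-0.8 -5.3  0.3] T [-1.39  0.13  0.01] w0.241 q [-0. -0.  1. -0.]
at t17.39 [ 0.5531 -0.0272  0.149 ] F [-0.4 -5.7  0. ] T [-1.39  0.16 -0.  ] w0.240 q [-0.  0.  1. -0.]
z0.146 t17.64 [ 0.553  -0.0273  0.1457] F [ 0.6 -5.  -2. ] T [-1.39  0.02  0.01] w0.238 q [-0.  0.  1. -0.]
z0.143 t17.89 [ 0.5529 -0.0273  0.1427] F [-0.1 -5.7 -2.4] T [-1.41  0.05 -0.02] w0.239 q [-0.  0.  1. -0.]
z0.141 t18.14 [ 0.5529 -0.0273  0.1408] F [ 0.4 -6.7 -1.9] T [-1.45  0.09  0.01] w0.240 q [-0.  0.  1. -0.]
z0.139 t18.39 [ 0.5529 -0.0273  0.1387] F [-0.3 -5.5 -2.9] T [-1.43  0.09  0.03] w0.239 q [-0.  0.  1. -0.]
z0.137 t18.64 [ 0.5529 -0.0273  0.1368] F [-0.8 -6.6 -1.4] T [-1.43  0.07  0.02] w0.241 q [-0.  0.  1. -0.]
z0.135 t18.89 [ 0.5529 -0.0273  0.1347] F [-0.1 -6.5 -2.3] T [-1.43  0.04  0.  ] w0.242 q [-0.  0.  1. -0.]
z0.133 t19.14 [ 0.5529 -0.0273  0.1328] F [-0.4 -5.  -2.7] T [-1.41  0.07 -0.05] w0.239 q [-0.  0.  1. -0.]
```

```bash
python3 - <<'E'
from h import *
for z in np.arange(.132,.1255,-.001):
    s=lin(arc(.315,z),.02,'z%.3f'%z)
    if s['ft_force'][2]>9: break
r.pause(.2); st()
c=cap('wrist','w9'); crop=c['image'][120:320,200:460][:,:,::-1]; cv2.imwrite('pics/w9c.png',cv2.resize(crop,None,fx=3,fy=3,interpolation=cv2.INTER_CUBIC))
E
```

```text
z0.132 t19.39 [ 0.553  -0.0274  0.1318] F [-1.4 -5.8 -1.6] T [-1.39  0.1   0.03] w0.240 q [-0.  0.  1. -0.]
z0.131 t19.64 [ 0.553  -0.0274  0.1309] F [-0.7 -5.7 -0.5] T [-1.36  0.14 -0.02] w0.239 q [-0.  0.  1. -0.]
z0.130 t19.89 [ 0.5531 -0.0273  0.1302] F [-1.4 -4.8  2.3] T [-1.39  0.43  0.03] w0.239 q [-0.  0.  1. -0.]
z0.129 t20.14 [ 0.5533 -0.0275  0.1301] F [-5.3 -6.2  9.7] T [-1.36  1.17 -0.01] w0.239 q [0. 0. 1. 0.]
 t20.34 [ 0.5533 -0.0274  0.1301] F [-4.  -6.2 10.6] T [-1.41  1.14 -0.05] w0.237 q [0. 0. 1. 0.]
```

View pics/w9c.png

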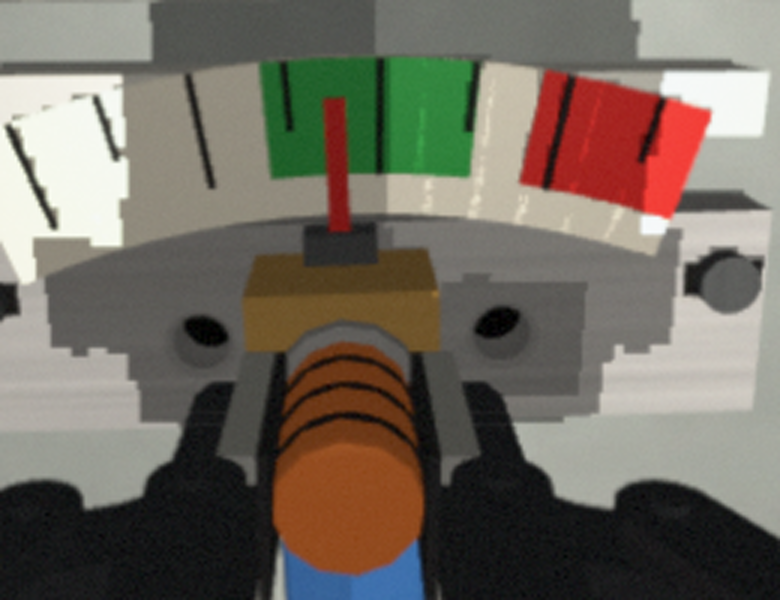

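```bash
python3 - <<'E'
from h import *
p=arc(.315,.1297)
for dy in (-.0005,-.001,-.0015,-.002,-.0025):
    s=lin(p+[0,dy,0],.01,'dy%.4f'%dy)
    if s['ft_force'][1]>-1.5: break
E
```

```text
dy-0.0005 t20.64 [ 0.5531 -0.0278  0.1301] F [-1.6 -4.6  4.5] T [-1.34  0.67 -0.04] w0.243 q [0. 0. 1. 0.]
dy-0.0010 t20.89 [ 0.5531 -0.0279  0.1302] F [-3.3 -4.6  5.1] T [-1.07  0.65 -0.06] w0.240 q [0. 0. 1. 0.]
dy-0.0015 t21.14 [ 0.5532 -0.028   0.1302] F [-4.4 -3.4  5.1] T [-0.76  0.74 -0.01] w0.238 q [ 0. -0.  1.  0.]
dy-0.0020 t21.39 [ 0.5532 -0.0281  0.1301] F [-2.9 -2.5  5.8] T [-0.48  0.76  0.05] w0.239 q [ 0.    -0.     1.     0.001]
dy-0.0025 t21.64 [ 0.5532 -0.0281  0.1301] F [-3.3 -0.6  5.1] T [-0.24  0.79 -0.03] w0.236 q [-0.    -0.     1.     0.001]
```

```bash
python3 - <<'E'
from h import *
r.set_gripper(.7); s=st('open')
c=cap('wrist','w10')
p=s['ee_pos'].copy()
p[2]=.185; lin(p,.08,'up')
p=np.array([p[0],p[1],.235]); lin(p,.1,'up')
r.pause(.3); s=st()
c=cap('wrist','w11'); RT=wristRT(c,s)
im=c['image'].astype(int); m=(im[...,0]>100)&(im[...,0]>im[...,2]+70)&(im[...,1]<im[...,0]*.55)
m[:150]=0; m[:,:280]=0;m[:,360:]=0
vs,us=np.nonzero(m); P=np.array([px2w(c,u,v,RT=RT) for u,v in zip(us,vs)]); 
t=P[(P[:,2]>.15)&(P[:,2]<.17)]; print(len(P),len(t),np.median(t,0))
crop=c['image'][120:320,200:460][:,:,::-1]; cv2.imwrite('pics/w11c.png',cv2.resize(crop,None,fx=3,fy=3,interpolation=cv2.INTER_CUBIC))
cap('top','t11'); cap('scene','s11')
im=cv2.imread('pics/s11.png')[170:290,200:370]; cv2.imwrite('pics/s11c.png',cv2.resize(im,None,fx=4.5,fy=4.5,interpolation=cv2.INTER_CUBIC))
E
```

```text
open t22.10 [ 0.5532 -0.0289  0.1296] F [0.2 0.  0.4] T [-0.01 -0.02 -0.06] w0.702 q [ 0. -0.  1.  0.]
up t22.99 [ 0.5529 -0.0289  0.1846] F [-0.2 -0.8  0.4] T [-0.01  0.03 -0.05] w0.702 q [-0. -0.  1.  0.]
up t23.64 [ 0.553  -0.0289  0.2345] F [-0.2  0.1 -1. ] T [-0.01  0.04  0.04] w0.696 q [-0. -0.  1.  0.]
 t23.94 [ 0.553  -0.029   0.2345] F [ 0.2  0.8 -0.1] T [-0.03 -0.02 -0.03] w0.702 q [-0.  0.  1. -0.]
680 585 [ 0.55279718 -0.0292745   0.16151075]
```

View pics/w11c.png

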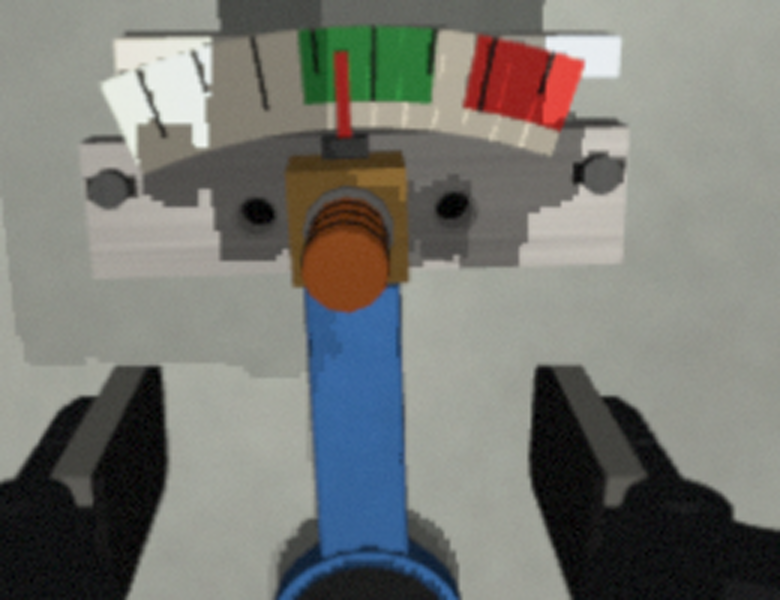

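View pics/s11c.png

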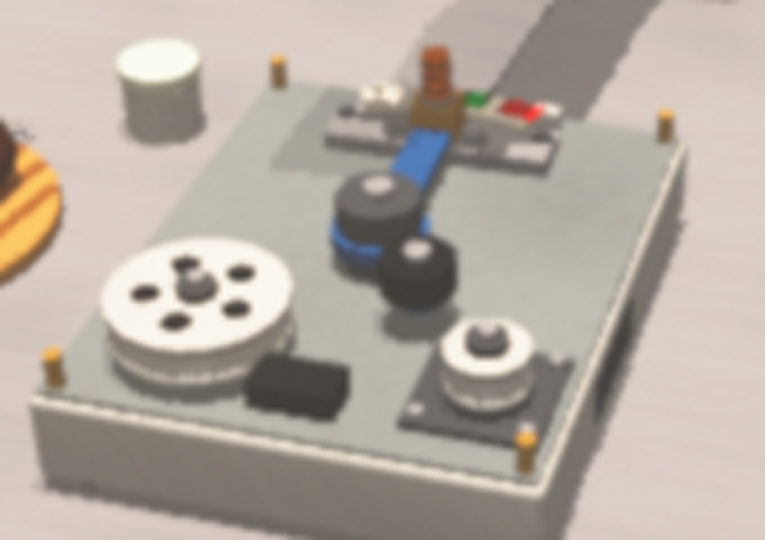

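```bash
python3 - <<'E'
from h import *
r.finish_job(); st('done')
E
```

```text
the job is handed in; nothing more can be done
the job is handed in; nothing more can be done
```

The lock pin is home through the bush and the middle lock hole. It holds the tensioner arm back in the green band, and I handed the job in at about 24 s; no verdict is reported.

- **What I did:** I took the pin from its holder, dropped it through the bush and swung the arm along its arc. The camera put the middle hole at a reading of about 0.31. The pin went in there on the first try, and I pressed it until the collar seated, with about 10 N upward at the wrist. I then eased the spring load onto the hole before opening the gripper.
- **Last checks, after release:**
  - **Pointer:** it stands at about 0.285 in the green and showed no spring-back.
  - **Pin:** its top is at 161.5 mm, against 162 mm expected when fully home, and it looks upright.
  - **Gripper:** it is open and clear, about 75 mm above the bush rim, with no contact force.
- **Disagreement:** the hole measured at 0.31 but the pointer rests at about 0.285. The roughly 4 mm difference fits the play of the pin in the hole and bush plus camera error, and it is well inside the band.
- **Bystanders:** I did not measure the tin, wrench, knife or loaf at the end, but the arm never came near them at their height.

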